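Load stage plates and register them on the scribed line

TASK

Get the three stage plates ready for imaging: lift the dust cap off every dish that still has one and stand it upright in the tray's empty compartment, and set each sample carrier from the other compartment flat into a dish of its own. Slide each plate along the board until its far edge lies exactly on the scribed line over the whole width of the plate; keep the plates on the board, without lifting them, and leave the bottle, the slide box and the mouse where they are.

Things in the scene. Friction and masses are not known exactly. Their poses are not given: they have to be found in the camera images.
- board: Fixed flat aluminium registration board, 240 mm (x) by 480 mm (y), 6 mm thick, lying on the desk. Origin: centre of its underside; its x axis points away from the robot, y along its length. A dark line is scribed across it near the far side.
- line (a point): Middle of the scribed line, on the board's upper face, 50 mm beyond the board's centre. The line runs along this point's y axis, 470 mm long and 3 mm wide, straight; its x axis points across the line, away from the robot.
- tray: Fixed white open tray, 230 mm (x) by 155 mm (y) outside, walls 4 mm thick and 18 mm high, floor 4 mm thick. Origin: centre of its underside. A wall 4 mm thick and as high as the rim, along its x axis, parts it into two long compartments, each about 71 mm wide: the one on its -y side (next to the board) holds the sample carriers at the start, the empty one on its +y side is for the dust caps, with room for three in a row along x.
- plate1: Loose grey microscope stage plate, 80 mm (x) by 100 mm (y), 12 mm thick, about 0.3 kg, lying on the board short of the line; its x axis points towards the line. Origin: centre of its underside. In the middle of its top sits a fixed shallow white dish: ring 48 mm across outside, 42 mm inside, standing 8 mm above the plate, its floor 1 mm above the plate's top. Slides on the board with plain friction (a few N) and stays where it is left.
- plate1_far_left (a point): The left (+y) end of plate 1's far edge (the edge towards the line), at the plate's underside: 40 mm ahead of its origin, 50 mm to the left.
- plate1_far_right (a point): The right (-y) end of plate 1's far edge (the edge towards the line), at the plate's underside: 40 mm ahead of its origin, 50 mm to the right.
- cap1: Loose dust cap, about 70 g, nested in the dish of plate 1 (may be absent: that dish is then already open). From below: a plug 35 mm across and 6 mm high that goes loosely into the dish, a grey disc 54 mm across and 6 mm thick that rests on the dish's rim, a black upright knob 20 mm across and 26 mm high. Total height 38 mm. Origin: centre of the plug's underside, z up through the knob; in the dish the origin lies 14 mm above the plate's underside.
- plate2: Loose grey microscope stage plate, 80 mm (x) by 100 mm (y), 12 mm thick, about 0.3 kg, lying on the board short of the line; its x axis points towards the line. Origin: centre of its underside. In the middle of its top sits a fixed shallow white dish: ring 48 mm across outside, 42 mm inside, standing 8 mm above the plate, its floor 1 mm above the plate's top. Slides on the board with plain friction (a few N) and stays where it is left.
- plate2_far_left (a point): The left (+y) end of plate 2's far edge (the edge towards the line), at the plate's underside: 40 mm ahead of its origin, 50 mm to the left.
- plate2_far_right (a point): The right (-y) end of plate 2's far edge (the edge towards the line), at the plate's underside: 40 mm ahead of its origin, 50 mm to the right.
- cap2: Loose dust cap, about 70 g, nested in the dish of plate 2 (may be absent: that dish is then already open). From below: a plug 35 mm across and 6 mm high that goes loosely into the dish, a grey disc 54 mm across and 6 mm thick that rests on the dish's rim, a black upright knob 20 mm across and 26 mm high. Total height 38 mm. Origin: centre of the plug's underside, z up through the knob; in the dish the origin lies 14 mm above the plate's underside.
- plate3: Loose grey microscope stage plate, 80 mm (x) by 100 mm (y), 12 mm thick, about 0.3 kg, lying on the board short of the line; its x axis points towards the line. Origin: centre of its underside. In the middle of its top sits a fixed shallow white dish: ring 48 mm across outside, 42 mm inside, standing 8 mm above the plate, its floor 1 mm above the plate's top. Slides on the board with plain friction (a few N) and stays where it is left.
- plate3_far_left (a point): The left (+y) end of plate 3's far edge (the edge towards the line), at the plate's underside: 40 mm ahead of its origin, 50 mm to the left.
- plate3_far_right (a point): The right (-y) end of plate 3's far edge (the edge towards the line), at the plate's underside: 40 mm ahead of its origin, 50 mm to the right.
- cap3: Loose dust cap, about 70 g, nested in the dish of plate 3 (may be absent: that dish is then already open). From below: a plug 35 mm across and 6 mm high that goes loosely into the dish, a grey disc 54 mm across and 6 mm thick that rests on the dish's rim, a black upright knob 20 mm across and 26 mm high. Total height 38 mm. Origin: centre of the plug's underside, z up through the knob; in the dish the origin lies 14 mm above the plate's underside.
- sample1: Loose steel sample carrier, about 50 g (may be absent): a round disc 36 mm across and 6 mm thick with an upright knob 14 mm across and 22 mm high on its middle, total height 28 mm; all carriers are alike. Origin: centre of its underside. It stands in the tray's -y compartment and fits loosely in any plate's dish, where its origin lies 13 mm above the plate's underside.
- sample2: Loose steel sample carrier, about 50 g (may be absent): a round disc 36 mm across and 6 mm thick with an upright knob 14 mm across and 22 mm high on its middle, total height 28 mm; all carriers are alike. Origin: centre of its underside. It stands in the tray's -y compartment and fits loosely in any plate's dish, where its origin lies 13 mm above the plate's underside.
- sample3: Loose steel sample carrier, about 50 g (may be absent): a round disc 36 mm across and 6 mm thick with an upright knob 14 mm across and 22 mm high on its middle, total height 28 mm; all carriers are alike. Origin: centre of its underside. It stands in the tray's -y compartment and fits loosely in any plate's dish, where its origin lies 13 mm above the plate's underside.
- oil: Bystander: small amber bottle, 32 mm across, 70 mm tall, on the desk. Origin: centre of its underside.
- slidebox: Bystander: closed white slide box, 60 by 100 by 32 mm, on the desk. Origin: centre of its underside.
- mouse: Bystander: black computer mouse, 100 by 60 by 29 mm, on the desk. Origin: centre of its underside.
Mind the look-alikes: they are no part of the job. Leave any green look-alike of the cap3 alone.

How it is judged (in metres and radians):
At the end, for the whole second after the job is handed in: Both ends of every plate's far edge are within 3 mm of the scribed line's middle and within its length, plates flat and still; every cap present stands upright on the floor of the tray's +y compartment; every carrier present lies flat on the floor of a dish (x of plate1_far_left in the frame of line between -0.003 and 0.003 m and y of plate1_far_left in the frame of line between -0.236 and 0.236 m and x of plate1_far_right in the frame of line between -0.003 and 0.003 m and y of plate1_far_right in the frame of line between -0.236 and 0.236 m and angle between each of plate1, plate2, plate3's own z axis and vertical below 0.03 rad and linear speed of each of plate1, cap1, sample1, plate2, cap2, sample2, plate3, cap3, sample3 below 0.01 m/s and x of cap1 in the frame of tray between -0.112 and 0.112 m and y of cap1 in the frame of tray between 0.002 and 0.075 m and z of each of cap1, cap2, cap3 in the frame of tray below 0.01 m and angle between each of cap1, sample1, cap2, sample2, cap3, sample3's own z axis and vertical below 0.1 rad and ((horizontal distance between sample1 and plate1 below 0.005 m and z of sample1 in the frame of plate1 below 0.0155 m) or (horizontal distance between sample1 and plate2 below 0.005 m and z of sample1 in the frame of plate2 below 0.0155 m) or (horizontal distance between sample1 and plate3 below 0.005 m and z of sample1 in the frame of plate3 below 0.0155 m)) and x of plate2_far_left in the frame of line between -0.003 and 0.003 m and y of plate2_far_left in the frame of line between -0.236 and 0.236 m and x of plate2_far_right in the frame of line between -0.003 and 0.003 m and y of plate2_far_right in the frame of line between -0.236 and 0.236 m and x of cap2 in the frame of tray between -0.112 and 0.112 m and y of cap2 in the frame of tray between 0.002 and 0.075 m and ((horizontal distance between sample2 and plate1 below 0.005 m and z of sample2 in the frame of plate1 below 0.0155 m) or (horizontal distance between sample2 and plate2 below 0.005 m and z of sample2 in the frame of plate2 below 0.0155 m) or (horizontal distance between sample2 and plate3 below 0.005 m and z of sample2 in the frame of plate3 below 0.0155 m)) and x of plate3_far_left in the frame of line between -0.003 and 0.003 m and y of plate3_far_left in the frame of line between -0.236 and 0.236 m and x of plate3_far_right in the frame of line between -0.003 and 0.003 m and y of plate3_far_right in the frame of line between -0.236 and 0.236 m and x of cap3 in the frame of tray between -0.112 and 0.112 m and y of cap3 in the frame of tray between 0.002 and 0.075 m and ((horizontal distance between sample3 and plate1 below 0.005 m and z of sample3 in the frame of plate1 below 0.0155 m) or (horizontal distance between sample3 and plate2 below 0.005 m and z of sample3 in the frame of plate2 below 0.0155 m) or (horizontal distance between sample3 and plate3 below 0.005 m and z of sample3 in the frame of plate3 below 0.0155 m))); the robot touches nothing.
It fails at once if a stage plate is lifted more than 2 cm off the board (height (world z) of any of plate1, plate2, plate3 above 0.026 m).
It fails at once if the bottle, the slide box or the mouse is moved more than 2 cm (distance of any of oil, slidebox, mouse from where it was at the start of the episode above 0.02 m).
Of cap1, cap2, cap3 only 2 to 3 are there at a start; the rules pass over those that are not, and their reading is None.
Of sample1, sample2, sample3 only 2 to 3 are there at a start; the rules pass over those that are not, and their reading is None.
At some moment in a run one of plate1, plate2, plate3 may be knocked a few centimetres aside while the robot is not near it.
It also fails if it takes over 210 s, if anything falls off the work surface, if the arm or the gripper's body presses on something with over 40 N, if the wrist force passes 120 N, or if a joint passes its speed limit or range.

ROBOT

A 6-joint arm with a two-finger parallel gripper is mounted at the origin on the work surface. World frame = base frame: x ahead of the robot, y to its left, z up, the work surface at z = 0. Lengths are in mm, angles in rad, forces in N, time in s.
With the tool pointing down it reaches from about 275 to 825 mm from the base axis. Payload 4.9 kg.
Tool frame: the origin (TCP) lies at the very end of the fingers, on their centre line; the grasp point (between the pads) lies 19 mm behind it; z points along the fingers, y is the line along which they close (so a half turn about z gives the same grasp; the last joint's range is limited). The gripper opens to 85 mm and grips with 20 to 120 N. Pads are 22 mm wide; open, the fingers measure 114 mm over their backs; the gripper's body (76 mm by 85 mm) begins 54 mm behind the grasp point. The pads swing forward as they close: fully open they stand 13 mm farther back than shut.
Start: joints at [-1.48, 0.326, -0.193, 1.052, 0, 1.437], TCP at [122.612, -536.176, 231.281] pointing down, gripper open.
Joint ranges: [-2.65, 2.65], [-0.97, 1.79], [-1.3, 1.35], [-1.93, 2.1], [-1.47, 1.37], [-3.14, 3.14]. Speed limits (rad/s): [2.57, 2.57, 3.14, 3.14, 3.14, 3.14].

INTERFACE

Orientations are given as [roll, pitch, yaw] about the fixed x, y, z axes, in that order (R = Rz(yaw) Ry(pitch) Rx(roll)).
In Python, from bench import bot, solve_ik, imaging gives the robot as it stands. Calls block until the motion is done:
- bot.move_ptp(position, orientation): joint-space move of the TCP to a pose.
- bot.movel(position, rot=None, max_speed=150, threshold=None): straight line of the TCP; rot=None keeps the orientation; max_speed is the mean speed in mm/s. With threshold (N) it stops when the force on the tool has changed by that much, and returns True; else False.
- bot.move_j(angles): joint-space move.
- bot.grip(opening, effort=None): opening from 0.0 (shut) to 1.0 (fully open); effort is the grip in N (None keeps the last); returns when the fingers have stopped.
- bot.dwell(seconds).
- solve_ik(position, orientation): joint angles nearest the present ones, or None.
- bot.get_state(): the state.
- imaging.capture(name): name is "scene" or "side" or "wrist"; returns the picture (420x560x3 uint8, blue, green, red); there is no depth.
- imaging.camera_model(name): a dict with "K" (3x3 intrinsics, pixels), "position" and "rotation" of the camera in the world. Camera axes: x right, y up, looking along -z (the intrinsics and any distortion apply to the point x, -y, -z); pixel columns grow to the right and rows downward; lengths in mm; the calibration is good to about 2 mm. A picture is of the moment at which its call begins: read the wrist's pose just before it. camera_model takes no time and is no camera call; for the wrist camera it gives the pose at the moment of the call.
A pose or a line that the arm cannot do raises bot.IKError and nothing moves.
- bot.sign_off(): hands the job in; it is judged then, once.
The state is a dict: "t": time; "qpos": joint angles; "joint_velocities": joint speeds; "effort": joint torques, N m; "tcp_pos": TCP position; "orientation": TCP orientation; "contact_force": force on the tool from outside, world axes, zero at the start; "wrist_torque": the same for the moment, N m; "opening": opening from 0.0 (shut) to 1.0 (fully open); "gripper_force": force on a finger pad.
Only numpy, scipy, OpenCV 4.12 (cv2) and the standard library are available. Lean on these libraries where they do the work, as an engineer would, in place of code of your own. Each camera call takes 0.05 s, during which the arm holds its last target. There are 200 camera calls.

## Working session

There is one attempt and no reset: what is moved stays moved. The work goes in short steps, each a Python script; the robot and the scene stay as the last script left them, time stands still between calls to the robot, and variables do not carry over. Pictures are saved under pics/ and viewed, at most 14 in all, crops included, and the job is handed in when it is done.

```bash
ls; mkdir -p pics; python3 - <<'E'
from bench import bot, imaging
import cv2, numpy as np
np.set_printoptions(suppress=True,precision=4)
for n in("scene","side"):
    im=imaging.capture(n); cv2.imwrite(f"pics/{n}0.png",im)
for n in("scene","side","wrist"):
    m=imaging.camera_model(n); print(n,m)
print(bot.get_state())
E
```

```text
pics
scene {'K': array([[476.9012,   0.    , 287.846 ],
       [  0.    , 476.9012, 211.2598],
       [  0.    ,   0.    ,   1.    ]]), 'position': array([1154.1763, -555.7747,  832.869 ]), 'rotation': array([ 0.8277, -0.0215,  0.7261])}
side {'K': array([[539.2423,   0.    , 281.1353],
       [  0.    , 539.2423, 206.3319],
       [  0.    ,   0.    ,   1.    ]]), 'position': array([  41.529 , 1126.2522,  793.7734]), 'rotation': array([ 1.0124, -0.0178, -2.6513])}
wrist {'K': array([[307.9934,   0.    , 286.5775],
       [  0.    , 307.9934, 207.1046],
       [  0.    ,   0.    ,   1.    ]]), 'position': array([ 195.4275, -517.5841,  373.1853]), 'rotation': array([-0.2993,  0.0013, -1.3465])}
{'t': 0.1, 'qpos': array([-1.4802,  0.3269, -0.1935,  1.052 ,  0.    ,  1.4366]), 'joint_velocities': array([-0.0011, -0.0006, -0.0002, -0.0001, -0.0001,  0.0017]), 'effort': array([  0.0017, -44.424 ,  26.3038,   0.0079,  -0.    ,   0.    ]), 'tcp_pos': array([ 122.5583, -535.6638,  230.5889]), 'orientation': array([-3.1401, -0.0002,  0.2247]), 'contact_force': array([-0.5944, -0.1592,  0.2884]), 'wrist_torque': array([ 0.0084, -0.0209,  0.0161]), 'gripper_force': 0.0, 'opening': 1.003919234598258}
```

View pics/scene0.png

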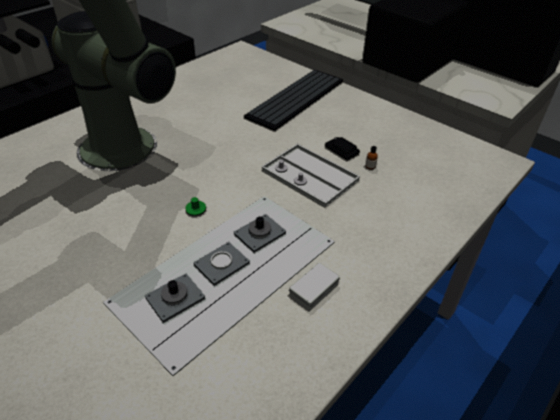

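View pics/side0.png

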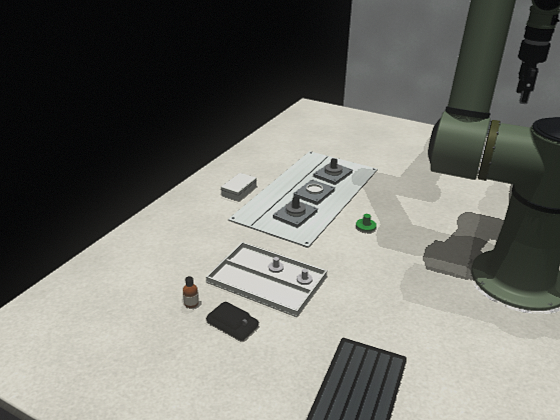

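The scene picture shows two capped dishes at (174,291) and (260,226), one open dish at (221,260), and two carriers in the tray at (281,167) and (300,179). The green look-alike stands off the board at (196,207). I'll compute rough positions, then look from above with the wrist camera.

```bash
cat > h.py <<'E'
from bench import bot, solve_ik, imaging
import cv2, numpy as np
from scipy.spatial.transform import Rotation as R
np.set_printoptions(suppress=True,precision=2)
def shot(n):
    m=imaging.camera_model(n); return imaging.capture(n),m
def world(m,px,z):
    px=np.atleast_2d(np.array(px,float)); K=m["K"]
    d=np.c_[(px[:,0]-K[0,2])/K[0,0],-(px[:,1]-K[1,2])/K[1,1],-np.ones(len(px))]
    d=R.from_euler("xyz",m["rotation"]).apply(d); p=m["position"]
    return p+d*((z-p[2])/d[:,2])[:,None]
def proj(m,P):
    P=np.atleast_2d(np.array(P,float))
    c=R.from_euler("xyz",m["rotation"]).inv().apply(P-m["position"]); K=m["K"]
    return np.c_[K[0,2]+K[0,0]*c[:,0]/-c[:,2],K[1,2]-K[1,1]*c[:,1]/-c[:,2]]
E
python3 - <<'E'
from h import *
s=imaging.camera_model("scene"); d=imaging.camera_model("side")
print("board s",world(s,[(265,199),(330,241),(174,368),(108,302)],6))
print("board d",world(d,[(311,153),(374,170),(307,243),(234,220)],6))
print("dish s",world(s,[(174,291),(221,260),(260,226)],26)); print("dish d",world(d,[(295,211),(314,188),(333,171)],26))
print("tray s",world(s,[(297,147),(357,180),(326,202),(264,168)],18)); print("samples",world(s,[(281,170),(300,182)],7))
print("samples d",world(d,[(276,267),(304,279)],10)); print("tray d",world(d,[(244,245),(326,271),(297,312),(208,278)],18))
E
```

```text
board s [[ 494.04  123.9     6.  ]
 [ 714.33  119.26    6.  ]
 [ 702.03 -341.73    6.  ]
 [ 480.06 -339.42    6.  ]]
board d [[ 693.46 -333.21    6.  ]
 [ 472.44 -324.54    6.  ]
 [ 485.88  127.13    6.  ]
 [ 699.15  128.98    6.  ]]
dish s [[ 573.14 -235.84   26.  ]
 [ 581.39 -110.28   26.  ]
 [ 569.59   27.45   26.  ]]
dish d [[ 565.29   37.82   26.  ]
 [ 573.33  -97.95   26.  ]
 [ 567.09 -219.38   26.  ]]
tray s [[411.3  348.18  18.  ]
 [632.86 342.6   18.  ]
 [627.05 213.06  18.  ]
 [410.61 207.59  18.  ]]
samples [[441.94 244.05   7.  ]
 [516.08 239.95   7.  ]]
samples d [[505.11 253.43  10.  ]
 [429.25 260.47  10.  ]]
tray d [[609.05 225.39  18.  ]
 [393.88 219.14  18.  ]
 [391.35 371.79  18.  ]
 [613.82 371.25  18.  ]]
```

```bash
python3 - <<'E'
from h import *
import pickle
V=[]
for i,p in enumerate([(590,-180,230),(590,-20,230),(490,285,230)]):
    bot.move_ptp(p,[np.pi,0,0]); bot.dwell(.3)
    im,m=shot("wrist"); V.append((im,m)); cv2.imwrite(f"pics/w{i}.png",im)
    print(m["position"],m["rotation"],bot.get_state()["t"],bot.get_state()["tcp_pos"])
pickle.dump(V,open("V.pkl","wb"))
E
```

```text
[ 664.55 -179.08  372.62] [-0.3  -0.   -1.57] 2.5583 [ 589.85 -180.4   230.01]
[664.85 -19.8  372.48] [-0.3  -0.   -1.57] 3.5917 [590.08 -21.03 229.89]
[564.75 286.48 372.58] [-0.3  -0.   -1.57] 8.65 [490.   284.97 229.99]
```

View pics/w0.png

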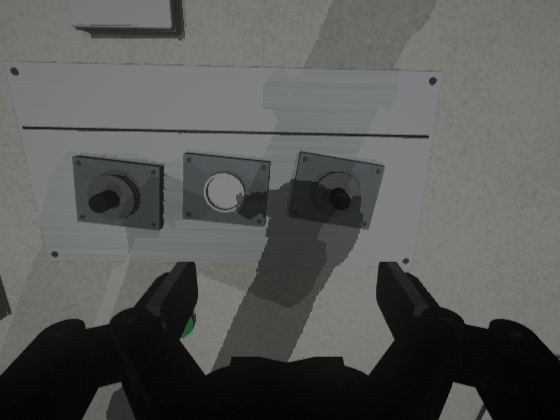

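View pics/w1.png

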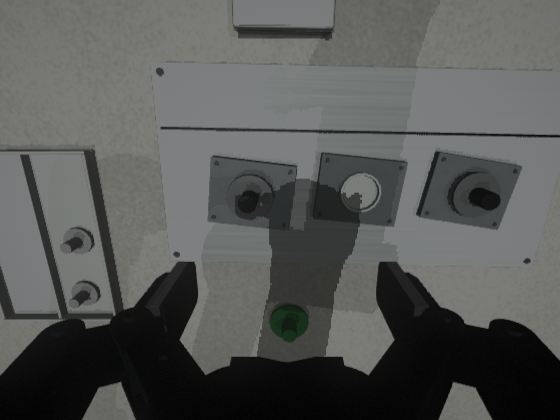

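View pics/w2.png

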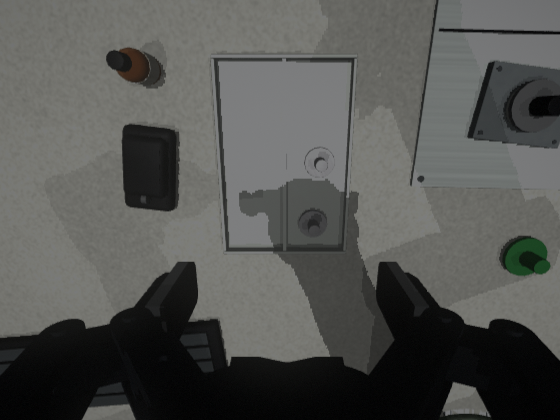

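The board pictures show the caps' black knobs at (102,200) and (340,198) in w0, and the open dish at (224,191). The green look-alike is at (289,320) in w1, off the board. In w2 the carriers are at (320,162) and (313,222), the tray spans x 212–356, and its empty compartment is the left one. Next is an enlarged, brightened crop to confirm and measure.

```bash
python3 - <<'E'
from h import *
import pickle
V=pickle.load(open("V.pkl","rb"))
f=lambda im:np.clip(255*(im/255.)**.5,0,255).astype(np.uint8)
a=cv2.resize(f(V[0][0][118:238,12:442]),None,fx=1.86,fy=1.86,interpolation=cv2.INTER_CUBIC)  # 
b=cv2.resize(f(V[2][0][40:270,200:370]),None,fx=1.5,fy=1.5)
c=cv2.resize(f(V[1][0][118:350,150:530]),None,fx=1.4,fy=1.4)
o=np.zeros((600,800,3),np.uint8); o[:a.shape[0],:a.shape[1]]=a; y=a.shape[0]+5
o[y:y+b.shape[0],:b.shape[1]]=b; o[y:y+c.shape[0],260:260+c.shape[1]]=c; cv2.imwrite("pics/crop1.png",o);print(a.shape,b.shape,c.shape)
w=lambda i,px,z:print(world(V[i][1],px,z)[:,:2])
print("line w0,w1");w(0,[(22,128),(430,136)],6);w(1,[(160,128),(560,136)],6)
print("board screws");w(0,[(14,71),(433,81),(55,255),(406,261)],6)
print("plates");w(0,[(184,153),(270,160),(266,226),(184,219)],18);w(0,[(302,152),(384,165),(366,228),(290,214)],18)
w(1,[(211,156),(298,163),(292,229),(208,221)],18);w(1,[(320,153),(406,160),(402,226),(316,219)],18);w(1,[(437,151),(521,164),(504,229),(424,215)],18)
print("knobs58");w(0,[(102,201),(342,199)],58);w(1,[(246,204),(488,199)],58)
print("tray18");w(2,[(212,55),(356,55),(345,250),(225,250)],18)
print("knob samp z32");w(2,[(322,164),(314,225)],32)
E
```

```text
(223, 800, 3) (345, 255, 3) (325, 532, 3)
line w0,w1
[[ 647.35  126.08]
 [ 637.68 -346.01]]
[[ 647.54  126.1 ]
 [ 637.42 -337.87]]
board screws
[[ 707.91  119.42]
 [ 697.12 -341.24]
 [ 486.24  123.95]
 [ 476.84 -336.27]]
plates
[[ 619.96  -61.93]
 [ 611.83 -160.08]
 [ 530.82 -153.77]
 [ 540.08  -53.98]]
[[ 620.91 -196.78]
 [ 605.86 -291.8 ]
 [ 528.01 -276.8 ]
 [ 546.31 -183.22]]
[[616.87  66.74]
 [608.59 -33.  ]
 [527.14 -26.32]
 [537.85  76.31]]
[[ 619.98  -58.04]
 [ 611.75 -157.22]
 [ 530.74 -161.39]
 [ 540.11  -55.54]]
[[ 621.93 -191.44]
 [ 606.81 -290.6 ]
 [ 526.48 -287.51]
 [ 544.93 -186.57]]
knobs58
[[ 574.5    16.99]
 [ 576.33 -237.87]]
[[ 571.3    23.5 ]
 [ 576.19 -233.31]]
tray18
[[621.74 364.28]
 [621.67 213.73]
 [398.7  212.88]
 [398.81 363.96]]
knob samp z32
[[509.62 247.08]
 [437.5  254.11]]
```

View pics/crop1.png

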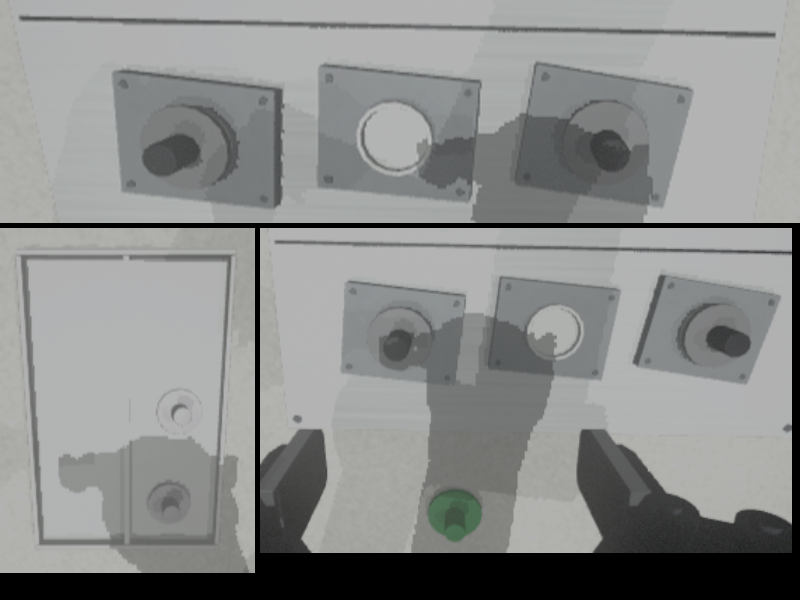

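The crop confirms grey caps with black knobs on the left and right plates, the middle dish open, and the green piece off the board (left alone). Two carriers stand in the right-hand compartment. Now lifting the first cap.

```bash
cat >> h.py <<'E'
D=[np.pi,0,0]
def go(x,y,z,yaw=0): bot.move_ptp([x,y,z],[np.pi,0,yaw])
def pick(x,y,z,op=.6,eff=30):
    bot.grip(op); go(x,y,110); hit=bot.movel([x,y,z],max_speed=120,threshold=8)
    bot.grip(0,eff); s=bot.get_state(); print("pick",hit,s["tcp_pos"],s["opening"],s["gripper_force"])
    bot.movel([x,y,110]); s=bot.get_state(); print("held",s["opening"],s["gripper_force"],s["t"])
def place(x,y,z,op=.6):
    go(x,y,110); bot.movel([x,y,z+12],max_speed=120); hit=bot.movel([x,y,z-2],max_speed=40,threshold=4)
    s=bot.get_state(); print("place",hit,s["tcp_pos"])
    bot.grip(op); bot.movel([x,y,110]); print("t",bot.get_state()["t"])
E
python3 - <<'E'
from h import *
pick(573,22,38)
place(470,326,22)
im,_=shot("wrist"); s,_=shot("scene"); cv2.imwrite("pics/c1.png",np.hstack([cv2.resize(im,(400,300)),cv2.resize(s[120:340,100:400],(400,300))]))
E
```

```text
pick False [573.73  21.93  38.96] 0.21778287403854213 29.36575323343277
held 0.2178252754361024 29.305035173892975 15.6167
place True [470.87 326.7   22.31]
t 22.6
```

View pics/c1.png

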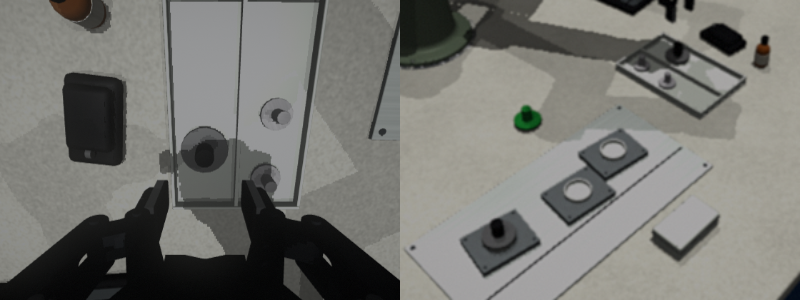

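The first cap stands in the empty compartment at (205,150). In the scene half, the left plate has been knocked over next to the middle one, so I'll remeasure it before placing carriers. Next is the second cap.

```bash
python3 - <<'E'
from h import *
pick(576,-236,38)
place(555,326,22)
go(590,-60,150); bot.dwell(.2)
im,m=shot("wrist"); import pickle; pickle.dump((im,m),open("b.pkl","wb"))
f=np.clip(255*(im/255.)**.5,0,255).astype(np.uint8)
cv2.imwrite("pics/b1.png",cv2.resize(f[:300],(800,429)))
go(500,270,150); bot.dwell(.2)
im,m=shot("wrist"); pickle.dump((im,m),open("t.pkl","wb"))
f=np.clip(255*(im/255.)**.5,0,255).astype(np.uint8)
cv2.imwrite("pics/t1.png",cv2.resize(f[:300],(800,429)))
E
```

```text
pick False [ 576.73 -236.41   39.12] 0.2212679604430756 29.357850551605225
held 0.2201176779870162 29.519245326519012 29.05
place True [555.89 326.43  22.61]
t 35.75
```

View pics/b1.png

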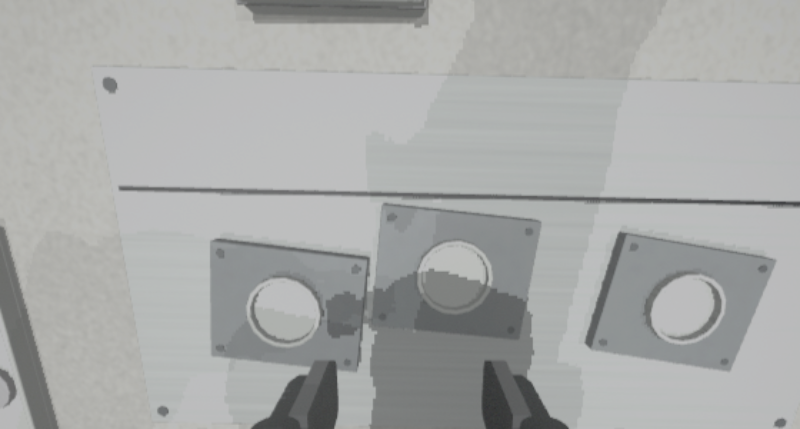

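View pics/t1.png

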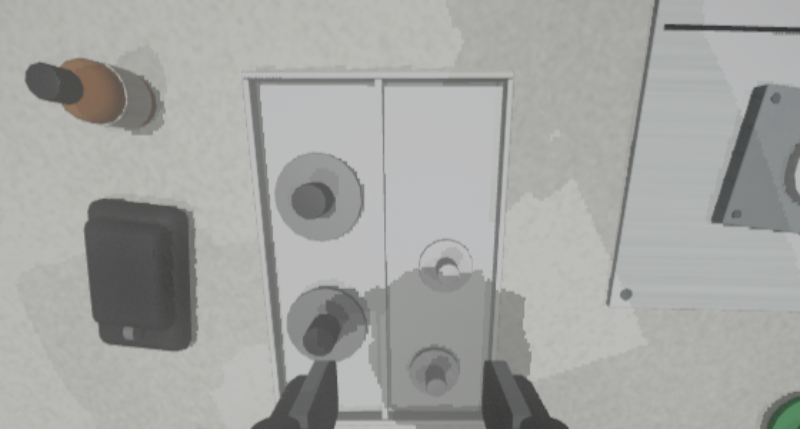

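All three dishes are now open, with rims in b1 at (284,312), (455,277) and (686,308); the middle plate was the one knocked. In t1 both caps stand in the compartment and the carriers' discs are at (446,265) and (434,371).

```bash
python3 - <<'E'
from h import *
import pickle
b,t=pickle.load(open("b.pkl","rb"))[1],pickle.load(open("t.pkl","rb"))[1]
k=560/800
w=lambda m,px,z:print(world(m,np.array(px)*k,z)[:,:2])
print("tray");w(t,[(243,73),(513,73)],18)
print("samp disc z10");w(t,[(446,265),(434,371)],10);print("knob32");w(t,[(447,265),(436,383)],32)
print("caps disc z16");w(t,[(319,196),(326,323)],16)
print("dish z26");w(b,[(284,312),(455,277),(686,308)],26)
print("A");w(b,[(212,240),(369,259),(357,371),(211,355)],18);print("B");w(b,[(383,204),(541,221),(520,339),(370,325)],18)
print("C");w(b,[(625,234),(775,261),(731,370),(592,348)],18)
print("line");w(b,[(120,188),(800,204)],6)
for y in(np.pi/2,-np.pi/2):
  for p in[(437,253,14),(570,22,30),(595,-90,30)]: print(y,solve_ik(list(p),[np.pi,0,y]))
E
```

```text
tray
[[621.77 365.3 ]
 [621.69 212.81]]
samp disc z10
[[508.75 247.31]
 [431.7  253.98]]
knob32
[[513.89 248.58]
 [434.09 253.88]]
caps disc z16
[[553.66 326.94]
 [470.36 327.34]]
dish z26
[[ 571.64   21.93]
 [ 594.78  -87.03]
 [ 574.23 -235.43]]
A
[[616.76  65.54]
 [604.54 -32.78]
 [525.77 -22.34]
 [537.87  76.69]]
B
[[ 638.96  -42.31]
 [ 628.55 -140.18]
 [ 549.52 -132.98]
 [ 559.65  -32.21]]
C
[[ 620.44 -193.49]
 [ 603.12 -291.65]
 [ 526.39 -280.11]
 [ 542.91 -182.29]]
line
[[ 647.87  124.83]
 [ 637.73 -308.73]]
1.5707963267948966 [ 0.38  0.51 -0.57  0.5   0.    1.95]
1.5707963267948966 [-0.09  0.57 -0.38  0.62  0.    1.48]
1.5707963267948966 [-0.27  0.62 -0.29  0.66  0.    1.3 ]
-1.5707963267948966 [ 0.38  0.51 -0.57  0.5   0.   -1.19]
-1.5707963267948966 [-0.09  0.57 -0.38  0.62  0.   -1.66]
-1.5707963267948966 [-0.27  0.62 -0.29  0.66  0.   -1.84]
```

```bash
sed -i 's/def pick(x,y,z,op=.6,eff=30):/def pick(x,y,z,op=.6,eff=30,yaw=0):/; s/def place(x,y,z,op=.6):/def place(x,y,z,op=.6,yaw=0):/; s/go(x,y,110)/go(x,y,110,yaw)/' h.py
python3 - <<'E'
from h import *
pick(510,247.7,14.5,op=.5,yaw=np.pi/2); place(571.6,21.9,29.5,op=.45,yaw=np.pi/2)
pick(433,254,14.5,op=.5,yaw=np.pi/2); place(594.8,-87,29.5,op=.45,yaw=np.pi/2)
go(570,-60,170); bot.dwell(.2)
im,m=shot("wrist"); import pickle; pickle.dump((im,m),open("b2.pkl","wb"))
f=np.clip(255*(im/255.)**.5,0,255).astype(np.uint8)
cv2.imwrite("pics/b2.png",cv2.resize(f[:300],(800,429),interpolation=cv2.INTER_CUBIC))
E
```

```text
pick False [510.75 247.94  15.42] 0.14500701254973566 29.347127974033356
held 0.14746040075641448 29.217781126499176 51.7833
place True [572.6   21.87  29.78]
t 54.8333
pick False [433.64 254.28  15.28] 0.1447620161966718 29.336223006248474
held 0.14133771059434347 29.217524528503418 58.2083
place True [595.64 -87.13  29.58]
t 61.7333
```

View pics/b2.png

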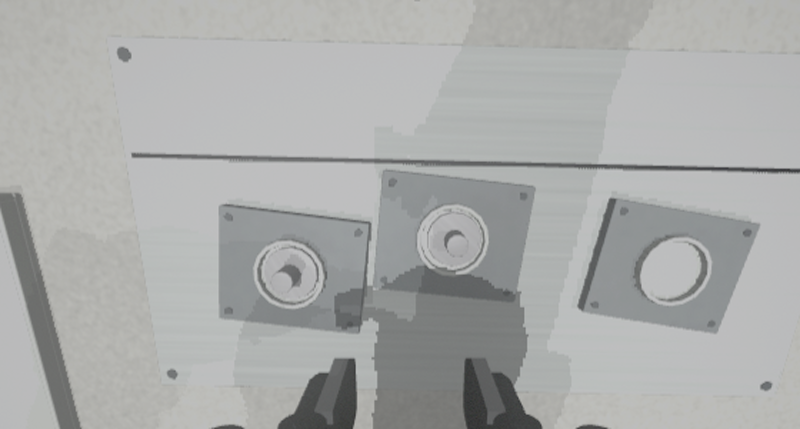

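Both carriers sit flat in the dishes at (289,274) and (453,240). Next I push plates: the middle one first, with two spread fingers against its near edge, squared to the line.

```bash
cat >> h.py <<'E'
PHI=-0.022
def xl(y): return 642.4+0.0219*(y+108)
N=np.array([1,PHI])  # across the line
def push_start(y,back=135):
    "set spread fingers down behind plate at y, back mm short of the line"
    p=np.array([xl(y),y])-N*back; bot.grip(.7)
    go(*p,60,PHI); bot.movel([*p,30],max_speed=120)
    hit=bot.movel([*p,-6],max_speed=25,threshold=4); z=bot.get_state()["tcp_pos"][2]; print("touch",hit,z)
    bot.movel([*p,z+2.5],max_speed=50); return z+2.5
def push_to(y,z,d,dy=0):
    "finger TCP to d mm short of the line"
    p=np.array([xl(y),y])-N*d; bot.movel([p[0],p[1]+dy,z],max_speed=30)
    s=bot.get_state(); print("pushed",s["tcp_pos"],s["contact_force"],s["t"])
def retreat(y,z,d,dy=0):
    p=np.array([xl(y),y])-N*(d+8); bot.movel([p[0],p[1]+dy,z],max_speed=60); bot.movel([p[0],p[1]+dy,100])
E
python3 - <<'E'
from h import *
z=push_start(-87,130); push_to(-87,z,96); push_to(-87,z,94); retreat(-87,z,94)
go(575,-87,110); bot.dwell(.2)
im,m=shot("wrist"); import pickle; pickle.dump((im,m),open("b3.pkl","wb"))
f=np.clip(255*(im/255.)**.5,0,255).astype(np.uint8)
cv2.imwrite("pics/b3.png",cv2.resize(f[:300],(800,429),interpolation=cv2.INTER_CUBIC))
E
```

```text
touch True 1.0127752241320016
pushed [546.68 -84.82   3.43] [-1.28  0.17 -0.64] 67.325
pushed [549.14 -84.89   3.54] [-0.78 -0.61 -0.2 ] 67.575
```

View pics/b3.png

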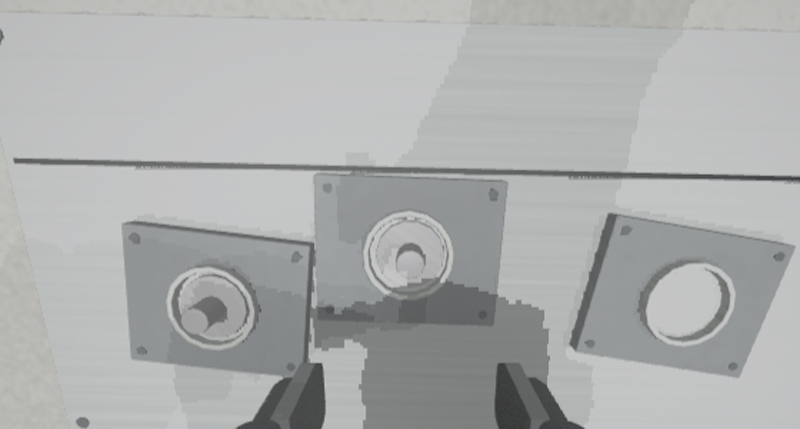

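```bash
cat >> h.py <<'E'
from scipy.ndimage import gaussian_filter1d as G
def gap(im,m,yc,half=40):
    "line and far top edge in world over the plate's width (n samples), each fitted straight"
    g=im.astype(float).mean(2); L=[];E=[]
    def prof(y,z,xs):
        uv=proj(m,[(x,y,z) for x in xs]).astype(np.float32)
        return cv2.remap(g.astype(np.float32),uv[:,0].reshape(1,-1),uv[:,1].reshape(1,-1),cv2.INTER_CUBIC)[0]
    for y in np.linspace(yc-half,yc+half,25):
        xs=np.arange(xl(y)-7,xl(y)+7,.25); p=G(prof(y,6,xs),3); i=p.argmin(); L.append((y,xs[i]))
    L=np.array(L)
    lf=np.polyfit(L[:,0],L[:,1],1)
    for y in np.linspace(yc-half,yc+half,25):
        xs=np.arange(xl(y)-25,xl(y)+8,.25); p=G(prof(y,18,xs),3); d=np.gradient(p); i=d.argmax(); E.append((y,xs[i]))
    E=np.array(E)
    for _ in range(3):
        ef=np.polyfit(E[:,0],E[:,1],1); r=abs(E[:,1]-np.polyval(ef,E[:,0])); E=E[r<max(1,1.5*np.median(r))] if r.max()>1 else E
    q=[yc+50,yc-50]; print("line slope %.4f edge slope %.4f"%(lf[0],ef[0]),"rms",np.std(L[:,1]-np.polyval(lf,L[:,0])),np.std(E[:,1]-np.polyval(ef,E[:,0])),len(E),"edge-line left,right",np.polyval(ef,q)-np.polyval(lf,q),"line x",np.polyval(lf,q)-[xl(a) for a in q])
E
python3 - <<'E'
from h import *
import pickle
im,m=pickle.load(open("b3.pkl","rb")); k=.7
print(world(m,np.array([(314,174),(507,181),(492,325),(317,320)])*k,18)[:,:2], world(m,np.array([(314,166),(507,171)])*k,6)[:,:2],world(m,[(408*k,256*k)],26))
gap(im,m,-87)
E
```

```text
[[ 641.32  -36.42]
 [ 637.79 -135.34]
 [ 558.68 -132.  ]
 [ 561.76  -32.94]] [[ 645.07  -34.18]
 [ 642.43 -137.58]] [[600.29 -84.45  26.  ]]
line slope 0.0231 edge slope 0.0230 rms 0.11896185555429804 0.10346868719940658 25 edge-line left,right [1.78 1.8 ] line x [0.46 0.34]
```

```bash
sed -i 's|xs=np.arange(xl(y)-25,xl(y)+8,.25); p=G(prof(y,18,xs),3)|xa=world(m,proj(m,[(np.polyval(lf,y),y,6)]),18)[0,0]; xs=np.arange(xa-30,xa-1.2,.25); p=G(prof(y,18,xs),2)|' h.py
python3 - <<'E'
from h import *
import pickle
im,m=pickle.load(open("b3.pkl","rb")); gap(im,m,-87,35); gap(im,m,-87,42)
E
```

```text
line slope 0.0215 edge slope -0.0554 rms 0.12381748354238228 0.5586893613751669 8 edge-line left,right [-8.77 -1.08] line x [0.37 0.41]
line slope 0.0216 edge slope 0.0321 rms 0.12381748354238158 0.1225959293971781 16 edge-line left,right [-2.38 -3.43] line x [0.37 0.41]
```

```bash
cat >> h.py <<'E'
def look(y,name):
    go(565,y,110,PHI); bot.dwell(.2); im,m=shot("wrist"); cv2.imwrite(f"pics/{name}.png",im); np.save(name+".npy",im)
    import pickle; pickle.dump((im,m),open(name+".pkl","wb")); gap(im,m,y,42); return im
E
python3 - <<'E'
from h import *
z=push_start(-86,100); push_to(-86,z,91); retreat(-86,z,91)
z=push_start(22,142); push_to(22,z,91,dy=4); retreat(22,z,91,dy=4)
z=push_start(-238,140); push_to(-238,z,91); retreat(-238,z,91)
o=[]
for y,n in((24,"pa"),(-86,"pb"),(-240,"pc")):
    im=look(y,n); f=np.clip(255*(im[80:230,150:430]/255.)**.5,0,255).astype(np.uint8)
    o.append(cv2.resize(f,None,fx=1.32,fy=1.32,interpolation=cv2.INTER_CUBIC))
cv2.imwrite("pics/p1.png",np.vstack([cv2.resize(x,(560,198)) for x in o]))
cv2.imwrite("pics/p1.png",np.vstack([np.hstack(o[:2]),np.hstack([o[2],0*o[2]])]));print(bot.get_state()["t"],bot.get_state()["orientation"])
E
```

```text
touch True 1.0273247946174027
pushed [552.14 -84.01   3.41] [0.09 0.31 0.13] 71.9
touch True 0.9839584852305676
pushed [554.24  28.02   3.54] [-0.55 -0.09 -0.34] 77.3167
touch True 1.0215510109568005
pushed [ 548.53 -235.86    3.45] [-2.29  0.15  0.12] 83.1583
line slope 0.0219 edge slope 0.3290 rms 4.855373050318718e-14 4.23761954011475 16 edge-line left,right [ -2.91 -33.62] line x [0.5 0.5]
line slope 0.0455 edge slope 0.4013 rms 1.4216269120001501 1.852082525051013 11 edge-line left,right [ -1.15 -36.73] line x [ 1.71 -0.65]
line slope 0.0220 edge slope -0.0682 rms 0.048911222559950965 0.8825623632469923 10 edge-line left,right [-25.1  -16.08] line x [0.27 0.25]
87.1833 [-3.14  0.   -0.02]
```

View pics/p1.png

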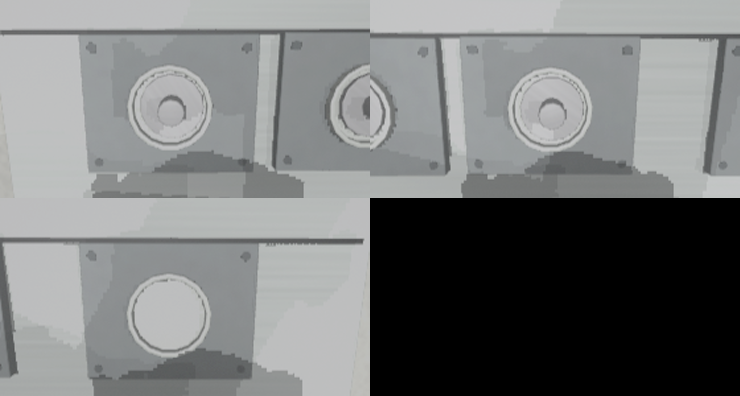

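The plates' far edges lie along the line in all three views, within about a line width. I'll read the profiles to quantify the remainder.

```bash
python3 - <<'E'
from h import *
import pickle
for n,yc in(("pa",25),("pb",-86),("pc",-240)):
    im,m=pickle.load(open(n+".pkl","rb")); g=im.astype(np.float32).mean(2); print(n,m["position"])
    for y in (yc+56,yc+45,yc+38,yc,yc-38,yc-45,yc-56):
        xs=np.arange(-6,5.1,1)
        uv=proj(m,[(xl(y)+.5+d,y,6) for d in xs]).astype(np.float32)
        p=cv2.remap(g,uv[:,0].reshape(1,-1),uv[:,1].reshape(1,-1),cv2.INTER_LINEAR)[0]
        print(y-yc,p.astype(int))
E
```

```text
pa [639.9   22.24 252.44]
56 [118 113 108 106 112  68  46  58 119 144 143 143]
45 [ 96  97  96  97  91  57  42  57 122 143 144 143]
38 [ 95  96  95  95  89  57  43  58 122 144 144 144]
0 [ 83  84  84  91  87  56  44  57 110 140 143 143]
-38 [ 83  83  83  82  77  53  40  59 116 132 135 135]
-45 [ 83  84  83  83  78  53  39  60 116 132 134 134]
-56 [122 121 125 131 111  48  36  59 116 131 134 134]
pb [639.67 -85.15 252.54]
56 [148 149 150 152 137  77  48  68 134 152 152 152]
45 [ 66  94 103 104 104  95  59  62 118 138 151 152]
38 [ 89  89  89  90  94  94  59  61 118 136 149 151]
0 [ 88  89  89  89  89  83  56  61 115 134 143 152]
-38 [ 86  86  87  87  87  80  54  68 121 132 133 132]
-45 [ 60  78  87  88  88  81  53  65 121 132 133 131]
-56 [131 130 130 131 115  54  40  64 118 132 132 131]
pc [ 639.92 -238.51  252.59]
56 [ 94  96  95  95  81  48  43  66 125 142 141 141]
45 [ 93  94  94  94  80  49  42  62 124 141 141 141]
38 [ 82  81  82  81  71  47  43  62 115 138 141 141]
0 [ 82  82  82  82  71  47  43  69 120 129 129 129]
-38 [ 76  82  82  82  70  44  38  64 118 130 132 131]
-45 [133 133 134 132 114  49  36  61 117 131 133 132]
-56 [133 134 134 133  96  44  35  61 116 131 133 133]
```

Plate B is within about 0.6 mm of the line. A and C are about 1.6 mm short, so I'll push those two 1.6 mm more and check again.

```bash
python3 - <<'E'
from h import *
for y,dy in((26,0),(-238,0)):
    z=push_start(y,100); push_to(y,z,89.4); retreat(y,z,89.4)
for n,yc in(("qa",25),("qb",-86),("qc",-235)):
    go(565,yc,110,PHI); bot.dwell(.2); im,m=shot("wrist"); g=im.astype(np.float32).mean(2)
    for y in (yc+45,yc+38,yc,yc-38,yc-45):
        xs=np.arange(-6,5.1,1)
        uv=proj(m,[(xl(y)+.5+d,y,6) for d in xs]).astype(np.float32)
        print(n,y-yc,cv2.remap(g,uv[:,0].reshape(1,-1),uv[:,1].reshape(1,-1),cv2.INTER_LINEAR)[0].astype(int))
go(540,-90,260); bot.dwell(.2); a,_=shot("wrist"); s,_=shot("scene")
f=lambda im:np.clip(255*(im/255.)**.5,0,255).astype(np.uint8)
cv2.imwrite("pics/f1.png",np.hstack([cv2.resize(f(a),(400,300)),cv2.resize(f(s[120:340,100:400]),(400,300))])); print(bot.get_state()["t"])
E
```

```text
touch True 1.0063430748892335
pushed [556.19  27.95   3.4 ] [-0.73  0.61  0.56] 90.675
touch True 1.0243036666228686
pushed [ 550.46 -236.01    3.41] [-0.16  0.06  0.55] 95.225
qa 45 [ 96  96  96  97  97  97  98  94 116 133 135 140]
qa 38 [ 95  95  95  95  95  96  97  90 116 134 141 142]
qa 0 [ 83  82  83  84  83  89  94  84 111 132 136 142]
qa -38 [ 82  82  83  83  83  83  82  81 117 131 134 135]
qa -45 [ 81  82  83  83  83  83  83  83 118 131 134 134]
qb 45 [ 65  94 102 103 103  94  59  62 117 137 150 151]
qb 38 [ 88  88  89  90  94  93  59  61 117 135 148 151]
qb 0 [ 87  88  88  88  89  82  56  61 114 133 142 151]
qb -38 [ 86  86  86  87  86  79  54  67 119 131 133 131]
qb -45 [ 59  78  87  88  87  81  53  65 120 131 132 130]
qc 45 [ 94  94  95  96  96  96  91  69 113 128 136 141]
qc 38 [ 82  82  82  82  83  83  79  66 113 128 127 138]
qc 0 [ 81  81  82  82  82  82  78  75 116 129 129 128]
qc -38 [ 80  81  81  81  81  81  74  70 114 130 130 131]
qc -45 [ 80  80  80  82  82  82  75  69 114 130 131 131]
100.3917
```

View pics/f1.png

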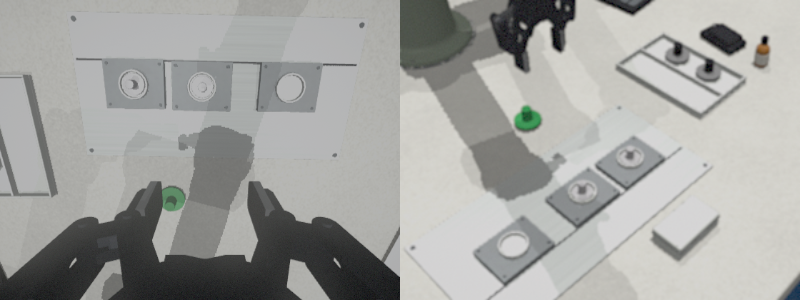

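In the last views the far edges sit about +1.2, −0.6 and +0.5 mm from the line's middle (A, B, C). Both caps stand in the tray, both carriers lie in their dishes, and the green look-alike and bystanders are untouched. Handing in.

```bash
python3 - <<'E'
from h import *
print(bot.sign_off())
E
```

```text
the job is handed in; nothing more can be done
None
```

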